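# Tap the stuck lens cell out of the analyser housing

### The arm

A 6-joint arm with a two-finger parallel gripper is mounted at the origin on the work surface. World frame = base frame: x ahead of the robot, y to its left, z up, the work surface at z = 0. Lengths are in mm, angles in degrees, forces in N, time in s.
With the tool pointing down it reaches from about 300 to 850 mm from the base axis. Payload 4.2 kg.
Tool frame: the origin (TCP) lies at the very end of the fingers, on their centre line; the grasp point (between the pads) lies 19 mm behind it; x points along the fingers, z is the direction in which the jaws open and shut, and the axes are right-handed (so a half turn about x gives the same grasp; the last joint's range is limited). The gripper opens to 91 mm and grips with 3 to 60 N. Pads are 32 mm wide; open, the fingers measure 118 mm over their backs; the gripper's body (76 mm by 178 mm) begins 60 mm behind the grasp point.
Start: joints at [-65.604, 18.312, 89.639, -0, 72.044, -1.146], TCP at [247.934, -518.818, 213.976] pointing down, gripper open.
Joint ranges: [-177.97, 177.97], [-48.28, 115.42], [12.27, 149.76], [-77.06, 257.06], [2.81, 150.46], [-146.56, 146.56]. Speed limits (degrees/s): [147.25, 147.25, 180, 180, 180, 180].

### API

Orientations are given as [roll, pitch, yaw] about the fixed x, y, z axes, in that order (R = Rz(yaw) Ry(pitch) Rx(roll)).
In Python, from workcell import state, grab_frame, camera_info, env, search_frame, place_of gives the robot as it stands.
- The arm moves only by the tool drive_tool, never from a script. Its argument "plan" is a list of rows, each a list of 7 numbers: the turn, a rotation vector about the world's x, y, z in degrees, then the shift along the world's x, y, z in mm, then the finger opening in mm, from 0 to 91.2. In form: [[wx, wy, wz, dx, dy, dz, jaw], ...]. A call has 1 to 10 rows; each row is the pose to reach, as a shift and turn from the pose measured when the call began; what a row does not reach only later rows make up. A row lasts 1/8 s, in which the tool goes at most 62.5 mm and 10.7 degrees, less where a joint would pass 70% of its speed; a pose out of reach is approached as far as the arm can. A call with a gripper value outside its range is refused whole. The fingers move at their own pace and stop on an object; "grip_force" is the grip in N (left out, the last holds). Time passes only in rows, so rows that repeat a pose let the fingers close. It gives the time, the measured TCP pose, the force and the opening at its end, in the units of the state.
- state(): the state, without advancing time (a new reading comes with each control period).
- grab_frame(name): name is "side" or "top"; returns the picture (384x512x3 uint8, red, green, blue); there is no depth.
- camera_info(name): a dict with "intrinsics" (3x3 intrinsics, pixels), "k1" (the pictures are not rectified: a ray, as slopes to the right and down, at radius r is drawn at 1 + k1 r^2 times it, then the intrinsics apply), "origin" and "orientation" of the camera in the world. Camera axes: x right, y down, z forward; pixel columns grow to the right and rows downward; lengths in mm; the calibration is good to about 2 mm. A picture is of the moment at which its call begins. camera_info takes no time and is no camera call.
- env.job_done(): hands the job in, once; it reports no verdict.
Trained networks look in the newest picture that a camera, given by its name, has taken for a name from the list of things; names that differ only in an ending like _2 or _b are one class to them, and where a whole thing is asked for, a point or a joint stands for the part that bears it (a point fixed in the world has none). Each returns a list of dicts, best first, with "p" (0 to 1); they miss things now and then, are a little off and sometimes report something else, mostly with a low value. They report only what shows in the picture. A call takes as long as a camera call. They do not tell look-alikes from the thing itself.
- search_frame(camera, label): "rect" ([left, top, right, bottom] as shares, 0 to 1, of the picture: columns of its width, rows of its height, round what is visible of it).
- place_of(camera, label): "location" ([column, row] as shares, 0 to 1, of the picture: columns of its width, rows of its height: a listed point, or the origin of a listed thing).
The state is a dict: "time_s": time; "qpos": joint angles; "qvel": joint speeds; "effort": joint torques, N m; "ee_pos": TCP position; "ee_rot": TCP orientation; "force": force on the tool from outside, world axes, zero at the start; "torque": the same for the moment, N m; "gripper_width": finger opening in mm.
Only numpy, scipy, OpenCV 4.12 (cv2) and the standard library are available. Lean on these libraries where they do the work, as an engineer would, in place of code of your own. Each camera call takes 0.05 s, during which the arm holds its last target. There are 200 camera calls.

### The job

The lens cell is stuck in the black analyser housing: take the mallet from its stand and drive the cell down out of its seat with light taps of the mallet on the cell's bare metal rim, a little on one side and then on the opposite side so that it goes down nearly level, until it sits solid and flat on the rubber pad underneath. Do not touch the glass with the mallet, do not hit the housing, do not push the cell with the gripper, and leave the other things where they are. Then put the mallet back on its stand as it was.

Things in the scene. Friction and masses are not known exactly. Their poses are not given: they have to be found in the camera images.
- housing: Black housing, 124 (x) by 140 (y) by 24 mm, bolted face down across two steel bars 30 mm high and 24 mm wide that run 150 mm along x under its two y edges; it cannot move. Origin on the table below the centre of its bore, z up; top face at z = 54 mm.
- bore (a point): Centre of the housing's bore at its top face. The bore is upright, 72 mm in diameter and goes right through. 5 mm below this point a brown bead of old sealant runs round the bore and grips the cell by friction.
- pad: Firm grey rubber pad, 110 by 84 mm, fixed under the bore between the bars; origin at the centre of its top face, 14 to 16 mm above the table (it differs from time to time). It stops the cell: a side of the cell that has come down to it hardly gives any more, so the force under the mallet climbs past 12 N within about a millimetre. Only the feel of it tells when a side is down.
- cell: Aluminium lens cell in the bore, about 0.25 kg: barrel 69 mm across, with an 80 mm flange 4 mm thick at its foot under the housing, so it comes out downwards only. Origin at the centre of its underside, z up its axis; 40 mm high. Starts with its origin 24 to 25.9 mm above the table, held up by the sealant, which grips it all the way down to the pad (it does not drop by itself).
- rim (a point): Centre of the cell's top, level with its flat bare metal rim (a ring from radius 24.5 to 33 mm). Starts 10 to 12 mm above the housing's top face, ends 0 to 2 mm above it. Pressed on one side of the rim, that side gives way at some 4 to 9 N and follows the mallet down without springing back; the opposite side stays put, so the cell leans by 0.0145 rad per mm.
- lens: The blue-green glass in the cell, 47 mm across, fixed in it; same origin and axes as the cell, its surface 2 to 3 mm below the rim. About the cell: leaning over roughly 0.05 rad it binds in the bore and takes more force; more than 18 N from the mallet, or a lean of 0.09 rad (5 degrees), would damage it.
- mallet: Soft-face mallet, about 0.24 kg. Origin at the centre of the head, z along the head's axis (up as it stands). Head 80 mm long: aluminium, 28 mm across, a blue nylon face below and a white one above. The straight wooden handle, 16 mm wide (y) and 18 mm high (z), is centred on z = 0 and runs along -x to x = -200 mm.
- face (a point): Centre of the mallet's lower (blue) face, flat, 24 mm across, 40 mm below the head's centre. 21 mm from the bore's axis it lies on the rim and clears the bore's wall.
- handle (a point): Place to grip the mallet: middle of the black rubber sleeve (60 mm long) on the handle, 55 mm from the head's axis, 46 mm above the table on the stand; fingers across the 16 mm width. The head's top is 40 mm above this height.
- stand: Grey mallet stand, fixed. Origin on the table below the head, z up. Flat foot 60 by 60 mm, 6 mm thick, centred on the origin, on which the head stands. With the mallet on it the mallet's origin is at x = 0, y = 0, z = 46 mm of the stand and their axes agree.
- fork (a point): Bed of the stand's fork, 150 mm from the stand's origin along its -x, 37 mm above the table, where the handle lies: 26 mm between the prongs, whose tops are 56 mm above the table.
- tray: Blue open tray for small parts, 130 by 90 by 22 mm, fixed; origin at the centre of its underside. Bystander.
- lockring: Brass retaining ring, 68 mm across, 5 mm thick, lying in the tray. Origin at the centre of its underside. Bystander.
- screwdriver: Screwdriver with a red handle, 185 mm long, lying loose. Origin on the table at the end of the handle. Bystander.
- amber_bottle: Amber glass bottle with a white cap, 58 mm diameter, 105 mm tall, loose. Origin at the centre of its underside. Bystander.
- marker: White marker pen with a blue cap, 128 mm long, 18 mm thick, lying loose. Origin on the table under its middle. Bystander.
Mind the look-alikes: they are no part of the job. Leave any yellow look-alike of the mallet alone.

How it is judged:
By the outcome, as a careful person would: the job done as asked, in the order asked, and still so for the second after the job is handed in, with the robot touching nothing.
It also fails if it takes over 64 s, if anything falls off the work surface, if the arm or the gripper's body presses on something with over 40 N, if the wrist force passes 120 N, or if a joint passes its speed limit or range.

## Working session

There is one attempt and no reset: what is moved stays moved. The work goes in short steps, Python scripts to look and compute and a tool call to move; the robot and the scene stay as the last step left them, time stands still between calls to the robot, and variables do not carry over. Pictures are saved under pics/ and viewed, about 8 in all and at most 12, crops included, and the job is handed in when it is done.

Besides the shell and the picture viewer there is one more tool, called after "Emit:" by a JSON object that holds its "method" and its "body". drive_tool: Moves the arm, as the interface text tells. Its arguments: {"type":"object","properties":{"plan":{"type":"array"},"grip_force":{"type":"number"}},"required":["plan"]}

```bash
ls; mkdir -p pics; cat > h.py <<'E'
import numpy as np, cv2
from workcell import state, grab_frame, camera_info, env, search_frame, place_of
from scipy.spatial.transform import Rotation as R
def show(name,fn,crop=None,scale=1):
    f=grab_frame(name)
    if crop: f=f[crop[1]:crop[3],crop[0]:crop[2]]
    f=cv2.resize(f,None,fx=scale,fy=scale,interpolation=cv2.INTER_CUBIC)
    cv2.imwrite(fn,f[:,:,::-1])
E
python3 - <<'E'
from h import *
print(state())
for c in('side','top'):
    print(c,camera_info(c)); show(c,f'pics/{c}0.png',scale=1.5)
    for l in ['housing','bore','rim','mallet','face','handle','stand','fork','pad','cell']:
        print(l,[(np.round(np.array(d['location'])*[512,384],1),round(d['p'],2)) for d in place_of(c,l)])
E
```

```text
pics
{'time_s': 0.0, 'qpos': array([-6.56030803e+01,  1.83531760e+01,  8.97071138e+01,  1.50388436e-04,
        7.20448853e+01, -1.14434129e+00]), 'qvel': array([ 0.04766569, -0.02011414,  0.01692011,  0.15734581, -0.01291299,
       -0.10355273]), 'effort': array([ 1.06431132e-04, -4.12457013e+01, -2.31974334e+01,  7.27694621e-02,
        4.58022463e-02, -1.62809711e-04]), 'ee_pos': array([ 247.71983997, -518.33007705,  213.10011574]), 'ee_rot': array([178.77776866,  89.89482488, 114.31898321]), 'force': array([ 0.34333432, -0.69849965,  0.60918325]), 'torque': array([-0.00043334,  0.03056175,  0.00136168]), 'gripper_width': 91.34520478528452}
side {'intrinsics': array([[392.30417323,   0.        , 251.45031691],
       [  0.        , 392.30417323, 195.31407258],
       [  0.        ,   0.        ,   1.        ]]), 'k1': -0.006474988526839411, 'origin': array([ 455.74447884, -791.58212064,  580.59204443]), 'orientation': array([-1.20017798e+02, -1.40280057e-02, -4.93991750e+00])}
housing [(array([261.7, 227.1]), 0.65)]
bore [(array([264.3, 209.2]), 0.63), (array([254.7, 182.9]), 0.3
[... 501 characters left out ...]
 189.78469937],
       [  0.        ,   0.        ,   1.        ]]), 'k1': 0.0384430333407127, 'origin': array([ 406.9317118 ,   64.07003016, 1145.34863068]), 'orientation': array([-172.59470161,    1.76907295,  -90.51127639])}
housing [(array([273.7, 187.4]), 0.66)]
bore [(array([277. , 188.1]), 0.73)]
rim []
mallet [(array([323.6, 276.2]), 0.62)]
face [(array([315. , 266.3]), 0.81), (array([193.9, 188.6]), 0.66)]
handle [(array([192.3, 207.8]), 0.96), (array([333.3, 260. ]), 0.89), (array([275.9, 186.6]), 0.67), (array([380. , 175.4]), 0.22)]
stand [(array([198.1, 188. ]), 0.75)]
fork [(array([191.7, 240.7]), 0.68)]
pad []
cell [(array([276.8, 187.4]), 0.87), (array([379. , 179.1]), 0.56)]
```

View pics/side0.png

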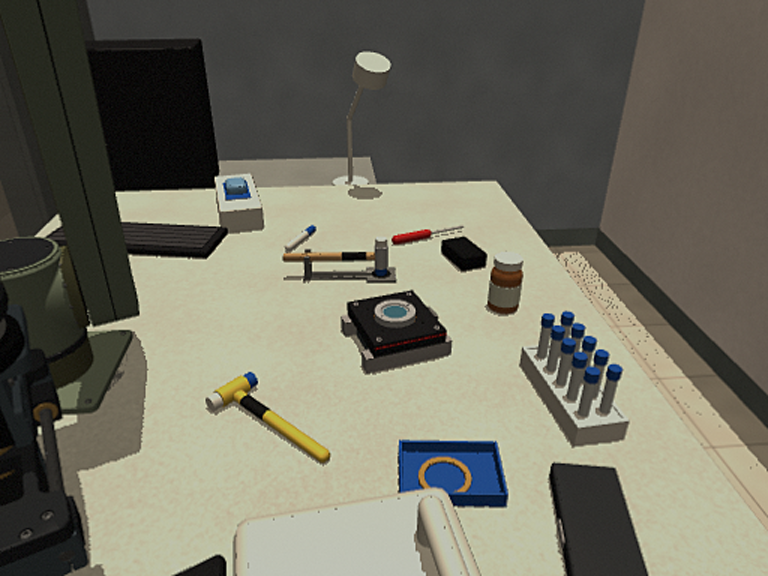

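View pics/top0.png

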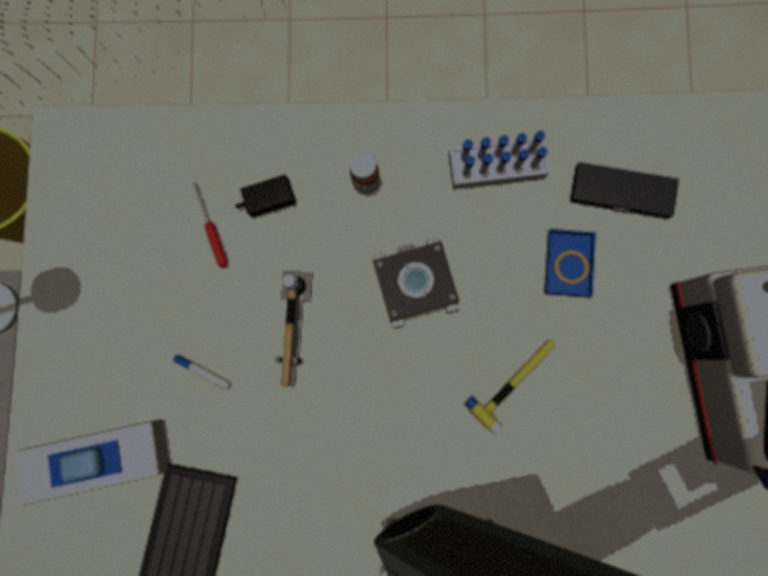

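The mallet is the wooden-handled one on the grey stand, at side ~(253,172) and top ~(195,189). The yellow one, at side ~(160,258) and top ~(323,276), is the look-alike. I'll measure the points next and make one confirming crop.

```bash
cat >> h.py <<'E'
from scipy.optimize import least_squares
def project(c,P):
    i=camera_info(c); M=R.from_euler('xyz',i['orientation'],degrees=True)
    q=M.inv().apply(np.atleast_2d(P)-i['origin']); s=q[:,:2]/q[:,2:]
    s=s*(1+i['k1']*(s**2).sum(1,keepdims=True)); K=i['intrinsics']
    return s*[K[0,0],K[1,1]]+K[:2,2]
def tri(obs,z=None):  # obs {cam: px}
    f=lambda p:np.concatenate([(project(c,[p[0],p[1],p[2] if z is None else z])[0]-u) for c,u in obs.items()])
    r=least_squares(f,[500,0,50] if z is None else [500,0]); return r.x,np.abs(r.fun).max()
def find(c,l,near,tol=20,n=3):
    out=[]
    for _ in range(n):
        grab_frame(c)
        for d in place_of(c,l):
            u=np.array(d['location'])*[512,384]
            if np.hypot(*(u-near))<tol: out.append(u);break
    return (np.median(out,0) if out else None),len(out)
E
python3 - <<'E'
from h import *
np.set_printoptions(precision=1,suppress=True)
N={'bore':((264,209),(277,188),54),'rim':((263,205),(277,187),65),'housing':((262,222),(277,188),0),'face':((252,181),(194,189),6),
'mallet':((252,171),(194,189),46),'handle':((234,169),(192,208),46),'stand':((254,185),(198,188),0),'fork':((203,175),(192,240),37)}
for l,(s,t,z) in N.items():
    a,na=find('side',l,s,14); b,nb=find('top',l,t,14)
    o={k:v for k,v in (('side',a),('top',b)) if v is not None}
    print(l,a,na,b,nb,'tri',tri(o) if len(o)==2 else '', 'z-known',[(k,tri({k:v},z)[0]) for k,v in o.items()], tri(o,z) if o else '')
f=grab_frame('side')[150:260,170:310]; g=grab_frame('top')[150:270,170:320]
A=cv2.resize(f,None,fx=4,fy=4,interpolation=cv2.INTER_CUBIC)
B=cv2.resize(g,None,fx=4,fy=4,interpolation=cv2.INTER_CUBIC)
cv2.imwrite('pics/sc.png',A[:,:,::-1]); cv2.imwrite('pics/tc.png',B[:,:,::-1])
E
```

```text
bore [262.  210.2] 3 [277.8 187.6] 3 tri (array([554.4,  37.7,  55.2]), np.float64(0.1046640571769899)) z-known [('side', array([554.3,  39.5])), ('top', array([554.8,  37.6]))] (array([554.5,  38.2]), np.float64(0.28478235058929613))
rim [262.8 205.2] 3 [275.5 186. ] 2 tri (array([557.3,  44.5,  65.6]), np.float64(0.21536601343240136)) z-known [('side', array([556.9,  45.4])), ('top', array([558. ,  44.4]))] (array([557.3,  44.7]), np.float64(0.2229202733336706))
housing [264.1 226.8] 3 [274.  189.3] 3 tri (array([559.8,  47.8,  -2.9]), np.float64(0.7908880037935546)) z-known [('side', array([561.1,  43.9])), ('top', array([557. ,  47.9]))] (array([559.5,  46.5]), np.float64(0.8185520255062215))
face [252.5 181.5] 3 [196.4 186.8] 3 tri (array([559.6, 284.2,   7. ]), np.float64(2.366773245965959)) z-known [('side', array([552.2, 284.6])), ('top', array([566.9, 284.4]))] (array([559.7, 284.7]), np.float64(2.385970758362731))
mallet [253.6 171. ] 3 [195.5 186.8] 2 tri (array([558.4, 279.6,  45.3]), np.float64(1.0856629577395154)) z-known [('side', array([554.8, 277.5])), ('top', array([561.4, 279.5]))] (array([558.3, 279.3]), np.float64(1.0715772179753742))
handle [235.2 167. ] 3 [193.2 207. ] 3 tri (array([500. , 282.7,  59.4]), np.float64(0.24676563742144708)) z-known [('side', array([500.4, 310.1])), ('top', array([501.8, 285.4]))] (array([500.9, 289.2]), np.float64(2.9716462272170077))
stand [253.2 183. ] 2 [199.1 189.2] 3 tri (array([556.7, 276.1,   5.6]), np.float64(0.9474766928083795)) z-known [('side', array([554.6, 285.8])), ('top', array([560.3, 277.2]))] (array([557.3, 278.8]), np.float64(1.051314821552353))
fork [204.1 174.2] 3 [190.9 242.7] 3 tri (array([400.9, 293.2,  33.6]), np.float64(0.8425233455555485)) z-known [('side', array([403.8, 286.7])), ('top', array([398.7, 292.3]))] (array([401. , 291.6]), np.float64(0.8984236904764487))
```

View pics/sc.png

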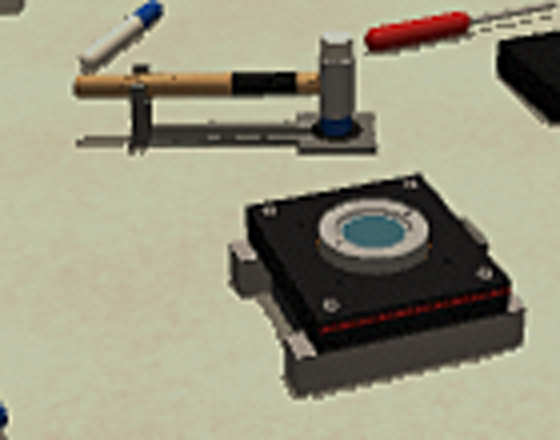

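View pics/tc.png

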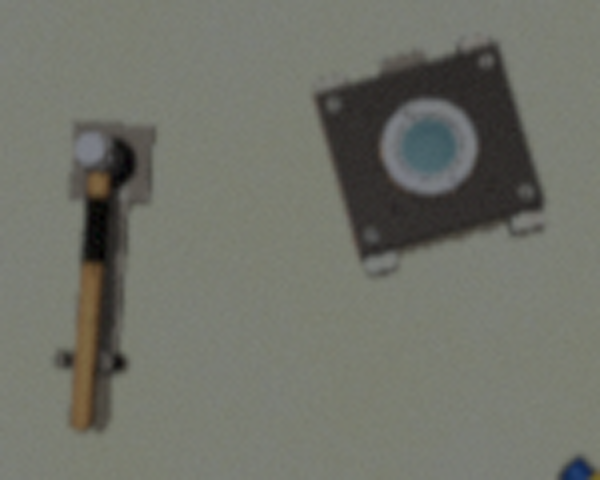

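```bash
python3 - <<'E'
from h import *
np.set_printoptions(precision=1,suppress=True)
from collections import defaultdict
S=grab_frame('side').astype(int); T=grab_frame('top').astype(int)
def blob(m,near):
    n,l,st,ce=cv2.connectedComponentsWithStats(m.astype(np.uint8))
    k=min(range(1,n),key=lambda i:np.hypot(*(ce[i]-near))-0.2*st[i,4]**.5*(st[i,4]>10)+50*(st[i,4]<10)); return l==k,ce[k],st[k]
o={}
for c,I,near in(('side',S,(263.5,207)),('top',T,(277.5,186))):
    r,g,b=I[...,0],I[...,1],I[...,2]
    m,ce,st=blob((g-r>12)&(b-r>12),near); o[c]=ce; print('lens',c,ce,st)
    # rim+glass : bright region vs black housing, filled
    y0,x0=int(ce[1]),int(ce[0]); 
print('lens tri',tri(o),tri(o,62),[tri({k:v},62)[0] for k,v in o.items()])
# rim: outer contour in top
r,g,b=T[...,0],T[...,1],T[...,2]
br=(T.sum(2)>250); m,ce,st=blob(br&(np.hypot(*(np.indices(br.shape)[::-1]-np.array([277.5,186.3])[:,None,None]))<15),(277.5,186.3))
e=cv2.fitEllipse(cv2.convexHull(np.argwhere(m)[:,::-1].astype(np.int32))); print('rim top ellipse',e,tri({'top':np.array(e[0])},65)[0])
# housing corners (top camera, by eye from the crop) 
C=np.array([(318,95),(496,43),(543,203),(364,258)])/4+[170,150]-0.4
H=np.array([tri({'top':c},54)[0] for c in C]); print('housing corners',H.round(1).tolist(),H.mean(0),'sides',np.hypot(*np.diff(H,axis=0).T))
# handle wood
for c,I,box in(('side',S,(186,150,262,185)),('top',T,(180,180,205,262))):
    r,g,b=I[...,0],I[...,1],I[...,2]
    m=(r-b>35); m2=np.zeros_like(m); x0,y0,x1,y1=box; m2[y0:y1,x0:x1]=m[y0:y1,x0:x1]
    ys,xs=np.nonzero(m2); print(c,len(xs),xs.min(),xs.max(),ys.min(),ys.max())
    if c=='top':
        W=np.array([tri({'top':np.array([x,y])},55)[0] for x,y in zip(xs,ys)])
        v=cv2.fitLine(W.astype(np.float32),cv2.DIST_HUBER,0,.01,.01).ravel(); print('handle line',v,'yaw',np.degrees(np.arctan2(v[1],v[0])),'x range',W[:,0].min(),W[:,0].max(), 'y@503',v[3]+(503-v[2])*v[1]/v[0],'y@558',v[3]+(558-v[2])*v[1]/v[0])
print('end of handle px',[project(c,[358,293,46]) for c in('side','top')])
m,ce,st=blob((T.min(2)>110)&(np.hypot(*(np.indices(br.shape)[::-1]-np.array([193,187])[:,None,None]))<9),(193,187)); print('cap top',ce,st,tri({'top':ce},86)[0])
E
```

```text
lens side [262.8 207.5] [255 204  16   8 105]
lens top [276.7 186.2] [270 180  14  14 149]
lens tri (array([557.1,  41. ,  61. ]), np.float64(0.2636804556567256)) (array([557. ,  40.6]), np.float64(0.272223667558535)) [array([556.4,  39.4]), array([557.8,  41. ])]
rim top ellipse ((276.76300048828125, 186.19456481933594), (23.353498458862305, 23.777332305908203), 36.60267639160156) [557.4  40.8]
housing corners [[597.9, 120.8], [634.6, -9.8], [516.6, -41.1], [478.4, 88.4]] [556.9  39.6] sides [135.6 122.  135. ]
side 297 188 261 150 182
top 223 188 196 193 256
handle line [  1.   -0.1 431.8 287.7] yaw -3.2940898 x range 361.30313748021473 541.9979197784858 y@503 283.6025 y@558 280.43692
end of handle px [array([[188.8, 171.2]]), array([[189.8, 257. ]])]
cap top [189.2 186.6] [185 181  11  12  68] [556.7 289.5]
```

```bash
python3 - <<'E'
from h import *
s=state(); M=R.from_euler('xyz',s['ee_rot'],degrees=True).as_matrix(); print(M.round(3),s['ee_pos'])
for sg in(1,-1):
  for psi in (-3.5,):
    a=np.radians(psi); z=sg*np.array([-np.sin(a),np.cos(a),0]); x=np.array([0,0,-1.]); y=np.cross(z,x)
    print(sg,R.from_matrix(np.stack([x,y,z],1)@M.T).as_rotvec(degrees=True).round(2))
print(s['qpos'].round(1))
E
```

```text
[[ 0.     0.902  0.431]
 [-0.     0.431 -0.902]
 [-1.     0.     0.   ]] [ 247.92703707 -518.797533    213.97347892]
1 [ -0.     0.   150.96]
-1 [  0.     0.   -29.04]
[-65.6  18.3  89.6   0.   72.   -1.1]
```

Emit:
{"method": "drive_tool", "body": {"plan": [[0,0,10,25,62,10,60],[0,0,151,254,803,0,60],[0,0,151,254,803,0,60],[0,0,151,254,803,0,60],[0,0,151,254,803,0,60],[0,0,151,254,803,0,60],[0,0,151,254,803,0,60],[0,0,151,254,803,0,60],[0,0,151,254,803,0,60],[0,0,151,254,803,0,60]], "grip_force": 60}}

```text
time_s: 7.35
ee_pos: [437.9, 77.9, 216.9]
ee_rot: [-45.4, 89.9, -2.8]
force: [0.6, -0.4, 0.4]
gripper_width: 60.0
```

```bash
cat >> h.py <<'E'
def to(yaw,xyz,verbose=True):
    s=state(); M=R.from_euler('xyz',s['ee_rot'],degrees=True).as_matrix()
    a=np.radians(yaw); z=np.array([np.cos(a),np.sin(a),0]); x=np.array([0,0,-1.]); y=np.cross(z,x)
    print('t',s['time_s'],'pos',s['ee_pos'].round(2),'toolz yaw',np.degrees(np.arctan2(M[1,2],M[0,2])).round(2),'F',s['force'].round(2),'turn',R.from_matrix(np.stack([x,y,z],1)@M.T).as_rotvec(degrees=True).round(2),'shift',(np.array(xyz)-s['ee_pos']).round(2),'w',round(s['gripper_width'],2))
E
python3 -c "
from h import *
to(86.5,[502,284,110])"
```

```text
t 7.35 pos [437.86  77.91 216.92] toolz yaw 42.61 F [ 0.59 -0.39  0.4 ] turn [-3.000e-02  8.000e-02  4.389e+01] shift [  64.14  206.09 -106.92] w 59.99
```

Emit:
{"method": "drive_tool", "body": {"plan": [[0,0,44,64,206,-70,60],[0,0,44,64,206,-70,60],[0,0,44,64,206,-70,60],[0,0,44,64,206,-70,60],[0,0,44,64,206,-100,60],[0,0,44,64,206,-130,50],[0,0,44,64,206,-160,50],[0,0,44,64,206,-190,50],[0,0,44,64,206,-190,50]]}}

```text
time_s: 8.48
ee_pos: [500.3, 283.1, 25.0]
ee_rot: [116.8, 89.8, -156.6]
force: [-0.6, 0.5, 0.1]
gripper_width: 50.1
```

```bash
python3 -c "
from h import *
to(86.5,[502,284,27])
A=cv2.resize(grab_frame('side')[140:240,180:310],None,fx=3,fy=3,interpolation=2);B=cv2.resize(grab_frame('top')[150:250,150:280],None,fx=3,fy=3,interpolation=2)
cv2.imwrite('pics/g1.png',np.hstack([A,B])[:,:,::-1])"
```

```text
t 8.475 pos [500.29 283.08  24.97] toolz yaw 86.61 F [-0.57  0.52  0.12] turn [ 0.09 -0.2  -0.11] shift [1.71 0.92 2.03] w 50.06
```

View pics/g1.png

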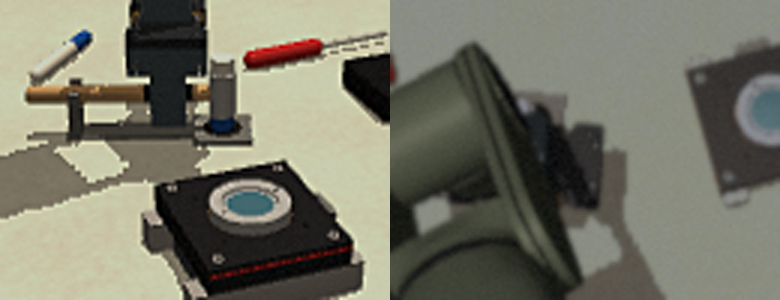

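The picture shows both fingers straddling the black sleeve of the wooden mallet, at crop ~(168,92), clear of the head. I'll close now.

Emit:
{"method": "drive_tool", "body": {"plan": [[0,0,0,1.5,0.7,2,30],[0,0,0,1.5,0.7,2,10],[0,0,0,1.5,0.7,2,5],[0,0,0,1.5,0.7,2,5],[0,0,0,1.5,0.7,2,5]], "grip_force": 60}}

```text
time_s: 9.2
ee_pos: [504.0, 285.0, 29.9]
ee_rot: [-51.3, 89.8, 35.3]
force: [-0.6, -0.1, 3.4]
gripper_width: 15.3
```

```bash
python3 -c "
from h import *
to(86.5,[502,284,27])"
```

```text
t 9.2 pos [503.99 285.02  29.95] toolz yaw 86.62 F [-0.57 -0.11  3.45] turn [-0.09  0.13 -0.12] shift [-1.99 -1.02 -2.95] w 15.27
```

```bash
python3 -c "
from h import *
for i in range(4):
  grab_frame('side'); s=state(); print(s['time_s'],s['ee_pos'].round(2),s['force'].round(2),s['qvel'].round(2))
M=R.from_euler('xyz',s['ee_rot'],degrees=True).as_matrix();print(M.round(4))"
```

```text
9.25 [504.02 285.01  29.97] [-0.42 -0.01  3.41] [ 0.02  0.02 -0.06  0.06  0.07 -0.04]
9.3 [504.01 284.99  29.95] [-1.17 -0.06  3.72] [-0.15 -0.01 -0.01 -0.06  0.09 -0.  ]
9.35 [504.02 285.    29.98] [-1.04 -0.48  4.51] [-0.11 -0.   -0.01  0.02  0.    0.07]
9.4 [504.01 285.01  29.94] [-1.82  0.19  3.88] [ 0.01 -0.08 -0.02 -0.04  0.01 -0.04]
[[ 0.0023 -0.9983  0.0591]
 [ 0.0016  0.0591  0.9983]
 [-1.     -0.0022  0.0017]]
```

Emit:
{"method": "drive_tool", "body": {"plan": [[0,0,0,0,0,10,5],[0,0,0,0,0,25,5],[0,0,0,0,0,50,5],[0,0,0,0,0,75,5],[0,0,0,0,0,75,5]]}}

```text
time_s: 10.02
ee_pos: [505.4, 285.7, 107.4]
ee_rot: [-55.8, 89.5, 30.8]
force: [0.2, 0.1, -3.1]
gripper_width: 15.4
```

```bash
python3 -c "
from h import *
for i in range(3):
  s=state(); print(s['time_s'],s['ee_pos'].round(2),s['force'].round(2),s['torque'].round(2),s['qvel'].round(2));grab_frame('side'); 
"
```

```text
10.025 [505.41 285.75 107.36] [ 0.21  0.07 -3.1 ] [ 0.1  -0.04 -0.  ] [ 0.05  1.87  2.93  0.07 -0.81  0.07]
10.075 [504.34 285.19 105.77] [-0.7   0.06 -3.59] [ 0.08 -0.06 -0.04] [ 0.09  1.33  2.07 -0.03  0.04 -0.07]
10.125 [503.57 284.76 104.67] [-0.61  0.22 -3.49] [ 0.06 -0.07  0.01] [-0.    1.09  1.1  -0.08  0.04  0.02]
```

Emit:
{"method": "drive_tool", "body": {"plan": [[0,0,0,0,-30,2,5],[0,0,0,0,-80,2,5],[0,0,0,0,-130,2,5],[0,0,0,0,-180,2,5],[0,0,0,0,-210,2,5],[0,0,0,0,-218,2,5],[0,0,0,0,-218,2,5],[0,0,0,0,-218,2,5],[0,0,0,0,-218,2,5]]}}

```text
time_s: 11.3
ee_pos: [503.2, 67.6, 105.9]
ee_rot: [-18.5, 89.9, 68.2]
force: [-0.2, -0.0, -2.0]
gripper_width: 15.7
```

```bash
python3 - <<'E'
from h import *
np.set_printoptions(precision=1,suppress=True)
to(86.5,[503.2,67,104])
S=grab_frame('side');T=grab_frame('top')
p=state()['ee_pos']; 
hd=np.array([p[0]+54,p[1]-5.3,p[2]+16])
es,et=project('side',hd-[0,0,40])[0],project('top',hd+[0,0,40])[0]; print('expected face side',es,'cap top',et)
for c in('side','top'):
  for l in('face','mallet','rim'): print(c,l,[(np.array(d['location'])*[512,384],round(d['p'],2)) for d in place_of(c,l)])
to(86.5,[503.2,67,104])
A=cv2.resize(S[150:250,220:320],None,fx=4,fy=4,interpolation=2);B=cv2.resize(T[140:240,225:325],None,fx=4,fy=4,interpolation=2)
cv2.imwrite('pics/h1.png',np.hstack([A,B])[:,:,::-1])
E
```

```text
t 11.3 pos [503.2  67.6 105.9] toolz yaw 86.69 F [-0.2 -0.  -2. ] turn [-0.1  0.  -0.2] shift [-0.  -0.6 -1.9] w 15.69
expected face side [262.3 196.1] cap top [269.4 181.3]
side face [(array([168.5, 251.5]), 0.8), (array([259.3, 193.3]), 0.59)]
side mallet [(array([154.3, 262.9]), 0.76), (array([259.3, 182.6]), 0.62)]
side rim [(array([266.1, 202.4]), 0.68), (array([260. , 184.4]), 0.18)]
top face [(array([312.2, 266.2]), 0.76)]
top mallet [(array([325.3, 275.5]), 0.91)]
top rim []
t 11.7 pos [503.2  66.7 106.1] toolz yaw 86.62 F [ 0.4 -0.5 -2.6] turn [-0.   0.  -0.1] shift [-0.   0.3 -2.1] w 15.51
```

View pics/h1.png

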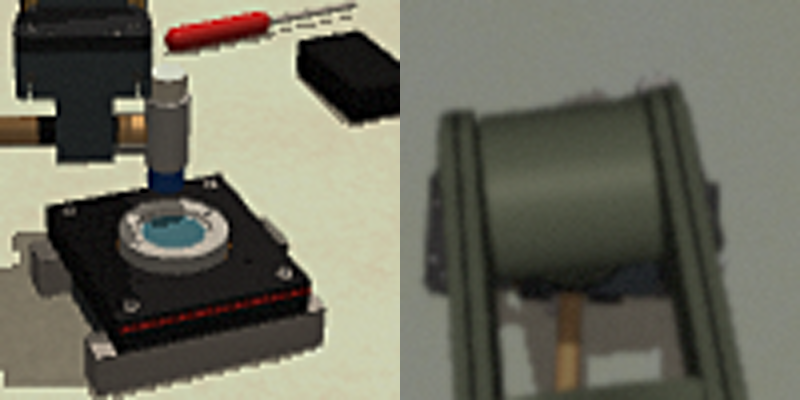

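Emit:
{"method": "drive_tool", "body": {"plan": [[0,0,0,1,-2,-4,5],[0,0,0,1,-2,-8,5],[0,0,0,1,-2,-12,5],[0,0,0,1,-2,-14,5],[0,0,0,1,-2,-16,5],[0,0,0,1,-2,-17,5],[0,0,0,1,-2,-18,5],[0,0,0,1,-2,-18,5],[0,0,0,1,-2,-18,5]]}}

```text
time_s: 12.82
ee_pos: [504.3, 64.7, 88.2]
ee_rot: [-43.1, 89.9, 43.5]
force: [-0.7, 0.7, -2.0]
gripper_width: 15.6
```

```bash
python3 - <<'E'
from h import *
s=state();to(86.5,[504.2,64.5,104]); print(s['torque'].round(3))
S=grab_frame('side')
A=cv2.resize(S[160:240,220:310],None,fx=8,fy=7,interpolation=2)
cv2.imwrite('pics/h2.png',A[:,:,::-1])
E
```

```text
t 12.825 pos [504.31  64.73  88.25] toolz yaw 86.61 F [-0.66  0.65 -2.05] turn [-0.05  0.05 -0.11] shift [-0.11 -0.23 15.75] w 15.58
[ 0.158 -0.016  0.061]
```

View pics/h2.png

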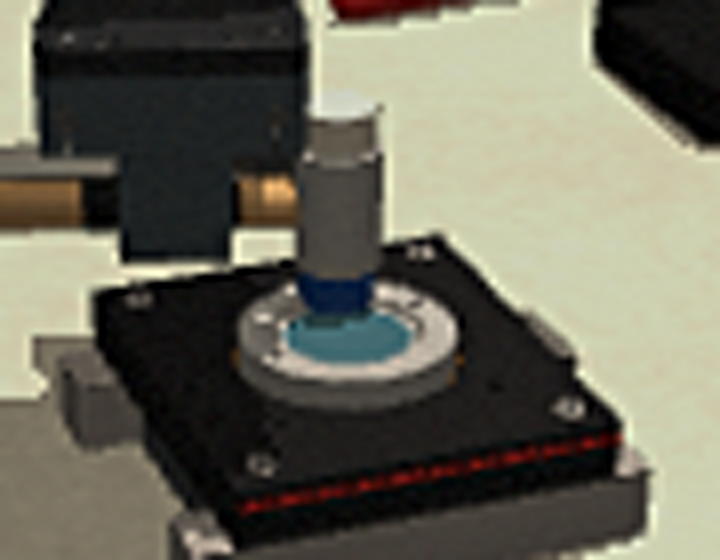

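Emit:
{"method": "drive_tool", "body": {"plan": [[0,0,0,0,0,-0.7,5],[0,0,0,0,0,-1.4,5],[0,0,0,0,0,-2,5],[0,0,0,0,0,-2,5]]}}

```text
time_s: 13.38
ee_pos: [504.5, 65.0, 86.3]
ee_rot: [-45.2, 89.9, 41.4]
force: [-0.5, 2.0, 0.5]
gripper_width: 15.6
```

```bash
python3 - <<'E'
from h import *
s=state();to(86.5,[504.2,64.5,104]); print(s['torque'].round(3))
for P in ([557.2,40.8,65],[557.2,61.5,64],[557.2,63.5,64],[559.2,61.5,64]): print(P,(project('side',P)[0]-[220,160])*[8,7])
E
```

```text
t 13.375 pos [504.53  64.95  86.3 ] toolz yaw 86.61 F [-0.51  2.    0.52] turn [-0.07  0.08 -0.11] shift [-0.33 -0.45 17.7 ] w 15.61
[ 0.465 -0.074  0.049]
[557.2, 40.8, 65] [345.01527468 323.14966054]
[557.2, 61.5, 64] [337.71985204 295.85288609]
[557.2, 63.5, 64] [337.03329835 293.04171589]
[559.2, 61.5, 64] [343.94755958 295.61064735]
```

Emit:
{"method": "drive_tool", "body": {"plan": [[0,0,0,0.5,-0.3,-0.5,5],[0,0,0,0.5,-0.3,-1,5],[0,0,0,0.5,-0.3,-1.5,5],[0,0,0,0.5,-0.3,-1.5,5]]}}

```text
time_s: 13.88
ee_pos: [505.1, 64.6, 84.7]
ee_rot: [-48.2, 89.9, 38.5]
force: [-0.2, 1.7, -0.1]
gripper_width: 15.6
```

```bash
python3 - <<'E'
from h import *
s=state();to(86.5,[504.2,64.5,104]); print(s['torque'].round(3))
S=grab_frame('side')
print(state()['force'])
A=cv2.resize(S[160:240,220:310],None,fx=8,fy=7,interpolation=2)
cv2.imwrite('pics/h3.png',A[:,:,::-1])
E
```

```text
t 13.875 pos [505.08  64.63  84.73] toolz yaw 86.62 F [-0.2   1.75 -0.06] turn [-0.07  0.09 -0.12] shift [-0.88 -0.13 19.27] w 15.61
[ 0.459 -0.01   0.094]
[-1.14385868  1.13816092 -0.28923768]
```

View pics/h3.png

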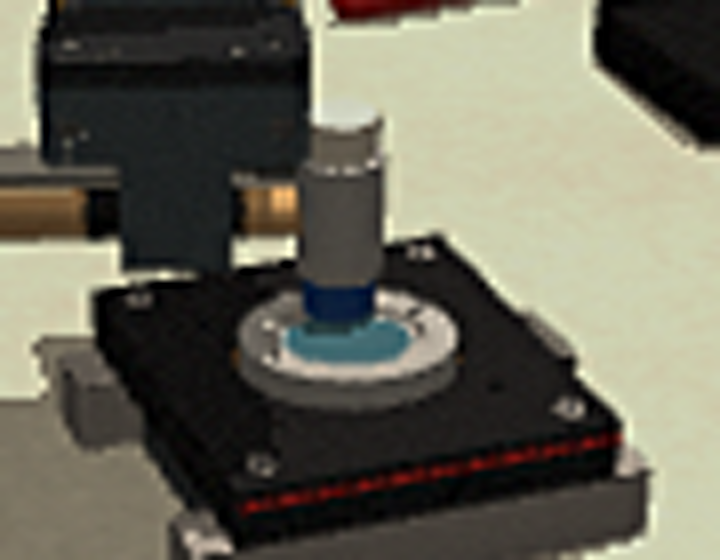

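Emit:
{"method": "drive_tool", "body": {"plan": [[0,0,0,0,0,-0.5,5],[0,0,0,0,0,-1,5]]}}

```text
time_s: 14.18
ee_pos: [505.2, 64.7, 83.9]
ee_rot: [-51.7, 89.9, 34.9]
force: [-1.0, 2.2, 3.1]
gripper_width: 15.6
```

Emit:
{"method": "drive_tool", "body": {"plan": [[0,0,0,0,0,8,5],[0,0,0,0,-14,9,5],[0,0,0,0,-28,9,5],[0,0,0,0,-41,9,5],[0,0,0,0,-41,6,5],[0,0,0,0,-41,4.5,5],[0,0,0,0,-41,3.5,5],[0,0,0,0,-41,2.8,5],[0,0,0,0,-41,2.1,5]]}}

```text
time_s: 15.3
ee_pos: [505.4, 23.8, 86.2]
ee_rot: [-61.8, 89.8, 24.9]
force: [-1.1, -0.5, -0.6]
gripper_width: 15.4
```

Emit:
{"method": "drive_tool", "body": {"plan": [[0,0,0,0,0,-0.8,5],[0,0,0,0,0,-1.6,5],[0,0,0,0,0,-2.4,5],[0,0,0,0,0,-3.2,5],[0,0,0,0,0,-3.8,5]]}}

```text
time_s: 15.92
ee_pos: [505.6, 23.7, 82.4]
ee_rot: [-66.8, 89.8, 19.8]
force: [-0.2, -2.1, 1.3]
gripper_width: 15.5
```

Emit:
{"method": "drive_tool", "body": {"plan": [[0,0,0,-0.3,0,8,5],[0,0,0,-0.5,14,9,5],[0,0,0,-0.5,28,9,5],[0,0,0,-0.5,41,8,5],[0,0,0,-0.5,41,4,5],[0,0,0,-0.5,41,2,5],[0,0,0,-0.5,41,1,5],[0,0,0,-0.5,41,0,5],[0,0,0,-0.5,41,-0.9,5],[0,0,0,-0.5,41,-1.8,5]]}}

```text
time_s: 17.18
ee_pos: [505.3, 64.7, 80.8]
ee_rot: [-67.6, 89.8, 19.1]
force: [-1.4, 1.0, 1.0]
gripper_width: 15.3
```

Emit:
{"method": "drive_tool", "body": {"plan": [[0,0,0,0,0,8,5],[0,0,0,-0.2,-14,9,5],[0,0,0,-0.2,-28,9,5],[0,0,0,-0.2,-41,8,5],[0,0,0,-0.2,-41,4,5],[0,0,0,-0.2,-41,2.4,5],[0,0,0,-0.2,-41,1.4,5],[0,0,0,-0.2,-41,0.4,5],[0,0,0,-0.2,-41,-0.6,5],[0,0,0,-0.2,-41,-1.4,5]]}}

```text
time_s: 18.42
ee_pos: [505.2, 23.8, 79.7]
ee_rot: [-71.1, 89.8, 15.5]
force: [-1.6, -1.0, 0.6]
gripper_width: 15.4
```

```bash
python3 -c "
from h import *
s=state();to(86.5,[505,64.5,80]); print(s['torque'].round(3))"
```

```text
t 18.425 pos [505.23  23.77  79.66] toolz yaw 86.64 F [-1.62 -0.96  0.56] turn [-0.06  0.23 -0.14] shift [-0.23 40.73  0.34] w 15.43
[-0.157  0.043 -0.107]
```

Emit:
{"method": "drive_tool", "body": {"plan": [[0,0,0,0,0,8,5],[0,0,0,-0.2,14,9,5],[0,0,0,-0.2,28,9,5],[0,0,0,-0.2,41,8,5],[0,0,0,-0.2,41,4,5],[0,0,0,-0.2,41,2.2,5],[0,0,0,-0.2,41,1.2,5],[0,0,0,-0.2,41,0.4,5],[0,0,0,-0.2,41,-0.4,5],[0,0,0,-0.2,41,-1.2,5]]}}

```text
time_s: 19.68
ee_pos: [505.0, 64.6, 79.1]
ee_rot: [-72.9, 89.7, 13.7]
force: [-4.1, -0.2, 8.6]
gripper_width: 15.6
```

```bash
python3 - <<'E'
from h import *
s=state();to(86.5,[505,64.5,80]); print(s['torque'].round(3))
S=grab_frame('side'); s=state();to(86.5,[505,64.5,80]); print(s['torque'].round(3))
A=cv2.resize(S[160:240,220:310],None,fx=8,fy=7,interpolation=2)
cv2.imwrite('pics/h4.png',A[:,:,::-1])
E
```

```text
t 19.675 pos [505.03  64.59  79.08] toolz yaw 86.63 F [-4.13 -0.19  8.63] turn [-0.06  0.24 -0.13] shift [-0.03 -0.09  0.92] w 15.63
[ 0.028  0.321 -0.029]
t 19.725 pos [505.05  64.59  79.15] toolz yaw 86.63 F [-2.96  0.53  4.62] turn [-0.06  0.25 -0.13] shift [-0.05 -0.09  0.85] w 15.34
[ 0.091  0.263 -0.031]
```

View pics/h4.png

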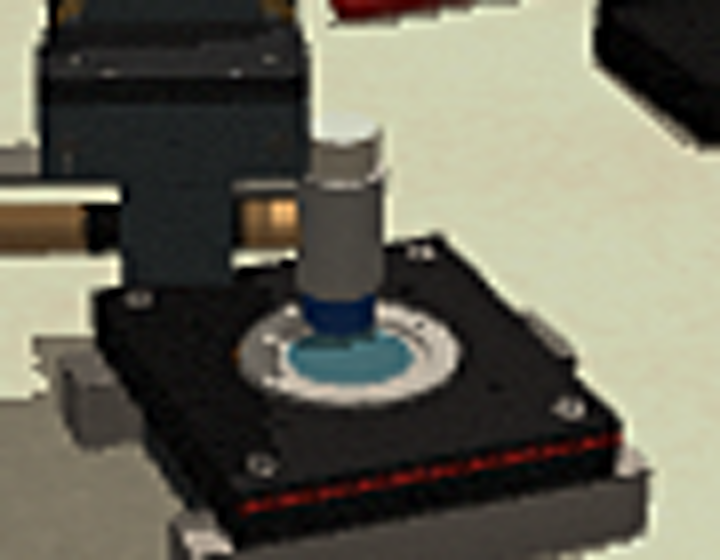

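Emit:
{"method": "drive_tool", "body": {"plan": [[0,0,0,0,0,8,5],[0,0,0,-0.2,-14,9,5],[0,0,0,-0.2,-28,9,5],[0,0,0,-0.2,-41,8,5],[0,0,0,-0.2,-41,4,5],[0,0,0,-0.2,-41,2.2,5],[0,0,0,-0.2,-41,1.3,5],[0,0,0,-0.2,-41,0.6,5],[0,0,0,-0.2,-41,0.1,5],[0,0,0,-0.2,-41,-0.4,5]]}}

```text
time_s: 20.98
ee_pos: [504.9, 23.8, 79.2]
ee_rot: [-72.6, 89.7, 14.1]
force: [-1.5, 1.3, 3.0]
gripper_width: 15.7
```

```bash
python3 -c "
from h import *
s=state();to(86.5,[505,64.5,80]); print(s['torque'].round(3))"
```

```text
t 20.975 pos [504.93  23.84  79.18] toolz yaw 86.64 F [-1.48  1.35  3.02] turn [-0.07  0.28 -0.14] shift [ 0.07 40.66  0.82] w 15.74
[0.17  0.185 0.036]
```

Emit:
{"method": "drive_tool", "body": {"plan": [[0,0,0,0,0,-0.4,5],[0,0,0,0,0,-0.8,5]]}}

```text
time_s: 21.22
ee_pos: [504.9, 23.9, 79.0]
ee_rot: [-72.7, 89.7, 14.0]
force: [-4.3, 0.9, 7.2]
gripper_width: 15.7
```

Emit:
{"method": "drive_tool", "body": {"plan": [[0,0,0,0,0,-0.5,5],[0,0,0,0,0,-0.9,5]]}}

```text
time_s: 21.48
ee_pos: [504.8, 23.9, 79.0]
ee_rot: [-73.2, 89.7, 13.5]
force: [-4.8, 0.0, 9.6]
gripper_width: 15.5
```

Emit:
{"method": "drive_tool", "body": {"plan": [[0,0,0,0.2,0,5,5],[0,0,0,0.2,4,5,5],[0,0,0,0.2,4,2,5],[0,0,0,0.2,4,0.9,5],[0,0,0,0.2,4,0.3,5],[0,0,0,0.2,4,-0.2,5],[0,0,0,0.2,4,-0.7,5],[0,0,0,0.2,4,-1.1,5]]}}

```text
time_s: 22.48
ee_pos: [504.6, 28.0, 78.9]
ee_rot: [-69.7, 89.7, 17.0]
force: [-6.6, 0.9, 10.3]
gripper_width: 15.7
```

```bash
python3 -c "
from h import *
s=state();to(86.5,[505,64.5,80]); print(s['torque'].round(3))"
```

```text
t 22.475 pos [504.62  28.03  78.86] toolz yaw 86.63 F [-6.56  0.88 10.26] turn [-0.09  0.29 -0.13] shift [ 0.38 36.47  1.14] w 15.66
[ 0.163  0.609 -0.024]
```

B is solid at the smaller radius too, so the housing isn't what is stopping it. Now I'll make the same check on side A.

Emit:
{"method": "drive_tool", "body": {"plan": [[0,0,0,0.4,0,6,5],[0,0,0,0.4,11,8,5],[0,0,0,0.4,22,8,5],[0,0,0,0.4,34,7,5],[0,0,0,0.4,34,3,5],[0,0,0,0.4,34,1.2,5],[0,0,0,0.4,34,0.5,5],[0,0,0,0.4,34,0,5],[0,0,0,0.4,34,-0.5,5],[0,0,0,0.4,34,-0.9,5]]}}

```text
time_s: 23.72
ee_pos: [504.8, 61.9, 78.9]
ee_rot: [-69.2, 89.7, 17.4]
force: [-5.7, 0.2, 8.7]
gripper_width: 15.7
```

```bash
python3 -c "
from h import *
s=state();to(86.5,[505,64.5,80]); print(s['torque'].round(3))"
```

```text
t 23.725 pos [504.76  61.9   78.94] toolz yaw 86.62 F [-5.73  0.2   8.65] turn [-0.09  0.29 -0.12] shift [0.24 2.6  1.06] w 15.69
[ 0.235  0.451 -0.022]
```

Emit:
{"method": "drive_tool", "body": {"plan": [[0,0,0,0,0,-0.5,5],[0,0,0,0,0,-0.8,5],[0,0,0,0,0,-1.1,5]]}}

```text
time_s: 24.1
ee_pos: [504.7, 61.9, 78.9]
ee_rot: [-69.5, 89.7, 17.1]
force: [-5.9, 0.6, 10.3]
gripper_width: 15.8
```

Emit:
{"method": "drive_tool", "body": {"plan": [[0,0,0,0,0,6,5],[0,0,0,-9,-9,8,5],[0,0,0,-18.5,-18,8,5],[0,0,0,-18.5,-18,4,5],[0,0,0,-18.5,-18,2,5],[0,0,0,-18.5,-18,1,5],[0,0,0,-18.5,-18,0.3,5],[0,0,0,-18.5,-18,-0.3,5],[0,0,0,-18.5,-18,-0.8,5]]}}

```text
time_s: 25.22
ee_pos: [486.3, 44.0, 79.0]
ee_rot: [-69.7, 89.6, 16.9]
force: [-3.3, 0.4, 10.0]
gripper_width: 15.4
```

Emit:
{"method": "drive_tool", "body": {"plan": [[0,0,0,0,0,6,5],[0,0,0,13,0,8,5],[0,0,0,26,0,8,5],[0,0,0,39,0,7,5],[0,0,0,39,0,4,5],[0,0,0,39,0,2,5],[0,0,0,39,0,1,5],[0,0,0,39,0,0.4,5],[0,0,0,39,0,-0.2,5],[0,0,0,39,0,-0.7,5]]}}

```text
time_s: 26.48
ee_pos: [525.1, 44.0, 78.9]
ee_rot: [-69.2, 89.6, 17.5]
force: [-4.2, -0.0, 4.8]
gripper_width: 15.9
```

Emit:
{"method": "drive_tool", "body": {"plan": [[0,0,0,0,0,12,5],[0,0,0,0,0,32,5],[0,0,0,-4,45,32,5],[0,0,0,-9,95,32,5],[0,0,0,-14,145,32,5],[0,0,0,-18,195,32,5],[0,0.2,0,-21,230,32,5],[0,0.2,0,-21,241,32,5],[0,0.2,0,-21,241,32,5],[0,0.2,0,-21,241,32,5]]}}

```text
time_s: 27.72
ee_pos: [504.1, 283.8, 111.0]
ee_rot: [-60.9, 89.9, 25.7]
force: [-0.3, -0.5, -2.9]
gripper_width: 15.6
```

```bash
python3 - <<'E'
from h import *
for i in range(4): S=grab_frame('side')
to(86.62,[504,285,30])
A=cv2.resize(S[130:230,180:300],None,fx=6,fy=6,interpolation=2)
cv2.imwrite('pics/r1.png',A[:,:,::-1])
E
```

```text
t 27.925 pos [504.25 284.07 111.05] toolz yaw 86.54 F [-0.4  -0.51 -2.68] turn [-0.1   0.14  0.08] shift [ -0.25   0.93 -81.05] w 15.39
```

View pics/r1.png

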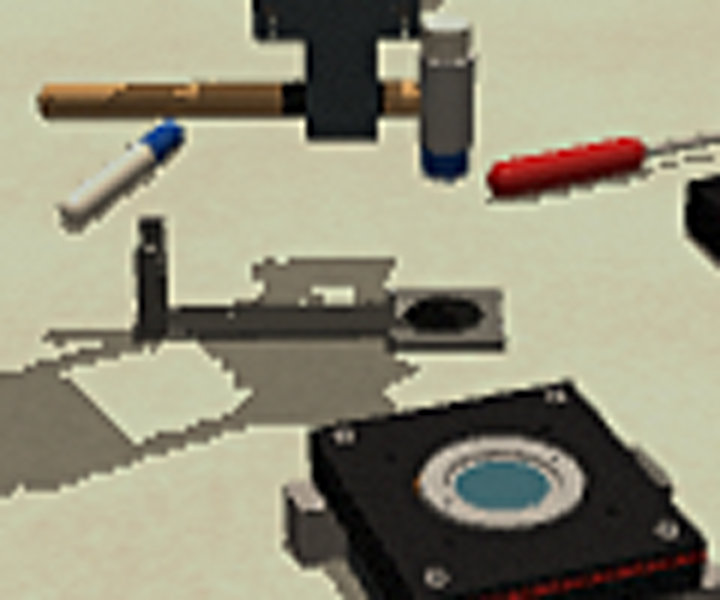

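The picture shows the cell nearly flush and level. The mallet is upright in the hand, with its handle in line with the fork and its head above the foot. I'll lower it now.

Emit:
{"method": "drive_tool", "body": {"plan": [[0,0.1,0.1,-0.2,0.9,-25,5],[0,0.1,0.1,-0.2,0.9,-50,5],[0,0.1,0.1,-0.2,0.9,-65,5],[0,0.1,0.1,-0.2,0.9,-72,5],[0,0.1,0.1,-0.2,0.9,-75,5],[0,0.1,0.1,-0.2,0.9,-77,5],[0,0.1,0.1,-0.2,0.9,-77,5],[0,0.1,0.1,-0.2,0.9,-77,5],[0,0.1,0.1,-0.2,0.9,-77,5]]}}

```text
time_s: 29.05
ee_pos: [504.2, 285.1, 34.3]
ee_rot: [-28.1, 89.9, 58.6]
force: [0.1, -0.6, -2.7]
gripper_width: 15.6
```

```bash
python3 - <<'E'
from h import *
for i in range(2): S=grab_frame('side')
to(86.62,[504,285,30])
E
```

```text
t 29.15 pos [504.12 285.03  34.22] toolz yaw 86.64 F [ 0.2   0.01 -2.84] turn [-0.11  0.06 -0.02] shift [-0.12 -0.03 -4.22] w 15.72
```

Emit:
{"method": "drive_tool", "body": {"plan": [[0,0,0,-0.1,0,-1.5,5],[0,0,0,-0.1,0,-3,5],[0,0,0,-0.1,0,-4,5],[0,0,0,-0.1,0,-4,5],[0,0,0,-0.1,0,-4,5]]}}

```text
time_s: 29.78
ee_pos: [504.0, 285.0, 30.2]
ee_rot: [-24.5, 89.9, 62.2]
force: [0.5, -0.6, -2.7]
gripper_width: 15.7
```

Emit:
{"method": "drive_tool", "body": {"plan": [[0,0,0,0,0,-0.4,5],[0,0,0,0,0,-0.7,5],[0,0,0,0,0,-0.7,5]]}}

```text
time_s: 30.15
ee_pos: [504.0, 285.1, 30.0]
ee_rot: [-28.4, 89.9, 58.2]
force: [-1.8, -0.8, 4.4]
gripper_width: 15.8
```

Emit:
{"method": "drive_tool", "body": {"plan": [[0,0,0,0,0,0.2,24],[0,0,0,0,0,0.2,40],[0,0,0,0,0,0.2,50],[0,0,0,0,0,0.2,50],[0,0,0,0,0,20,50],[0,0,0,0,0,60,50],[0,0,0,0,0,110,50],[0,0,0,-30,-20,160,50]]}}

```text
time_s: 31.15
ee_pos: [475.2, 265.8, 191.3]
ee_rot: [-40.8, 89.8, 45.9]
force: [-0.4, -1.2, 0.8]
gripper_width: 50.0
```

Emit:
{"method": "drive_tool", "body": {"plan": [[0,0,0,-50,-60,30,50],[0,0,0,-80,-120,30,50],[0,0,0,-110,-180,30,50],[0,0,0,-110,-240,30,50],[0,0,0,-110,-300,30,50],[0,0,0,-110,-360,30,50],[0,0,0,-110,-400,30,50],[0,0,0,-110,-400,30,50],[0,0,0,-110,-400,30,50]]}}

```text
time_s: 32.28
ee_pos: [364.9, -133.9, 221.1]
ee_rot: [-29.9, 89.8, 56.7]
force: [-0.1, -0.3, 0.3]
gripper_width: 50.1
```

```bash
python3 - <<'E'
from h import *
S=grab_frame('side');T=grab_frame('top');to(86,[400,-100,200])
A=cv2.resize(S[140:240,180:310],None,fx=3,fy=3,interpolation=2);B=cv2.resize(T[150:250,150:280],None,fx=3,fy=3,interpolation=2)
A[150:,:]=cv2.resize(S[190:240,180:310],(390,150));cv2.imwrite('pics/end.png',np.hstack([A,B])[:,:,::-1])
r,b=T[...,0].astype(int),T[...,2].astype(int); ys,xs=np.nonzero((r-b)[180:262,180:205]>35); ys+=180;xs+=180
W=np.array([tri({'top':np.array([x,y])},55)[0] for x,y in zip(xs,ys)]); v=cv2.fitLine(W.astype(np.float32),cv2.DIST_HUBER,0,.01,.01).ravel()
print('handle yaw',np.degrees(np.arctan2(v[1],v[0])),'x range',W[:,0].min(),W[:,0].max(),'y@503',v[3]+(503-v[2])*v[1]/v[0])
E
```

```text
t 32.375 pos [ 365.15 -133.04  221.23] toolz yaw 86.77 F [ 0.5  -0.22  0.88] turn [-0.19  0.15 -0.77] shift [ 34.85  33.04 -21.23] w 49.82
handle yaw -3.3640707 x range 361.30313748021473 541.9979197784858 y@503 283.62543
```

View pics/end.png

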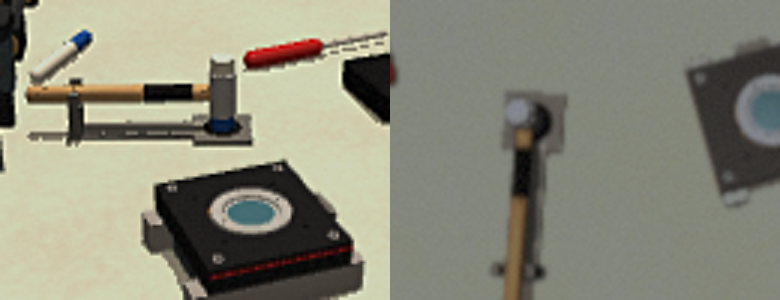

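The mallet stands on its foot with the handle in the fork, measuring the same as before the job. The cell is level and nearly flush, and nothing else has moved. I'm handing in.

```bash
python3 -c "
from h import *
print(env.job_done()); print(state()['time_s'])"
```

```text
the job is handed in; nothing more can be done
None
the job is handed in; nothing more can be done
```

The lens cell is down flat on the rubber pad and the mallet is back on its stand. I handed the job in at about 32 s; no verdict was reported.

- **Driving the cell:** I took the wooden-handled mallet and left the yellow one alone. I tapped the rim in turn on the +y and -y sides, keeping the lean to about 0.04 rad or less.
- **Cell seated:** With the mallet on the +y, -y and -x sides of the rim, the tool stopped at about the same height (78.9 to 79.0 mm) under about 12 to 13 N. The +x side stopped at 78.9 mm, but I only pressed it to about 7 N. On the ±y sides I pressed again nearer the bore axis and it stopped at the same height, so the housing was not what stopped the mallet.
- **Mallet returned:** Contact with the stand came at the same tool height as when I gripped it. The handle line measured the same before and after: -3.3° against -3.4° in angle, and 283.6 mm both times in y at x = 503 mm.
- **Last picture:** The cell looks level and nearly flush with the housing. The marker and the screwdriver's handle look unmoved; that crop did not show the bottle or the tray.

One reading disagreed. The cell first seemed to give way at only about 3 N rather than 4 to 9 N, because those readings were taken after the arm had settled and partly unloaded. Later readings were taken during the press. Force was read only at the end of each move, so brief peaks between readings were not seen.

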